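# Seat the carrier board in the loading slide's notches

## Robot

A 6-joint arm with a two-finger parallel gripper is mounted at the origin on the work surface. World frame = base frame: x ahead of the robot, y to its left, z up, the work surface at z = 0. Lengths are in m, angles in rad, forces in N, time in s.
With the tool pointing down it reaches from about 0.3 to 0.75 m from the base axis. Payload 8.5 kg.
Tool frame: the origin (TCP) lies at the very end of the fingers, on their centre line; the grasp point (between the pads) lies 19 mm behind it; y points along the fingers, x is the direction in which the jaws open and shut, and the axes are right-handed (so a half turn about y gives the same grasp; the last joint's range is limited). The gripper opens to 88 mm and grips with 3 to 60 N. Pads are 18 mm wide; open, the fingers measure 123 mm over their backs; the gripper's body (75 mm by 187 mm) begins 45 mm behind the grasp point.
Start: joints at [-1.503, 0.381, 1.297, -0, 1.464, -0.215], TCP at [0.153, -0.528, 0.239] pointing down, gripper open.
Joint ranges: [-3.11, 3.11], [-0.89, 2.33], [0.22, 2.48], [-1.42, 4.56], [0.17, 2.85], [-2.88, 2.88]. Speed limits (rad/s): [2.39, 2.39, 3.14, 3.14, 3.14, 3.14].

## Interface

Orientations are given as [roll, pitch, yaw] about the fixed x, y, z axes, in that order (R = Rz(yaw) Ry(pitch) Rx(roll)).
In Python, from plant import robot gives the robot as it stands. The module is installed in compiled form; this text tells all that it offers.
- The arm moves only by the tool arm_command, never from a script. Its argument "motion" is a list of rows, each an object with "dp": the shift along the tool's x, y, z in mm, a list of three; "rotation": the turn, a rotation vector about the tool's x, y, z in rad, a list of three; "grip": the finger opening in mm, from 0 to 88.1. A call has 1 to 10 rows; each row shifts and turns the pose as measured when the row begins, along the tool's axes as they then stand; what a row does not reach is not made up. A row lasts 1/10 s, in which the tool goes at most 50 mm and 8.59 degrees, less where a joint would pass 70% of its speed; a pose out of reach is approached as far as the arm can. A call with a gripper value outside its range is refused whole. The fingers move at their own pace and stop on an object; the grip force is fixed at half the most. Time passes only in rows, so rows that do not move let the fingers close. It gives the time, the measured TCP pose, the force and the opening at its end, in the units of the state.
- robot.state(): the state, without advancing time (a new reading comes with each control period).
- robot.grab_frame(name): name is "scene" or "side" or "wrist"; returns (picture, depth): 400x640x3 uint8, red, green, blue; 400x640 float32, m along the optical axis (not along the pixel's ray), 0 where there is no reading.
- robot.calibration(name): a dict with "K" (3x3 intrinsics, pixels), "distortion" ([k1, k2, p1, p2, k3] as OpenCV has them; the pictures are not rectified), "rvec" (rotation vector, rad) and "tvec" (3), from world to camera coordinates, as OpenCV has them; the wrist camera has in their place "mount" (4x4, takes a point from camera to tool coordinates, whose origin is the TCP and whose axes are the tool frame's). Camera axes: x right, y down, z forward; pixel columns grow to the right and rows downward; lengths in m; the calibration is good to about 2 mm. A picture is of the moment at which its call begins: read the wrist's pose just before it. calibration takes no time and is no camera call.
- robot.close_job(): hands the job in, once; it reports no verdict.
The state is a dict: "t": time; "joints": joint angles; "qvel": joint speeds; "effort": joint torques, N m; "tool_pos": TCP position; "ee_rot": TCP orientation; "ft_force": force on the tool from outside, world axes, zero at the start; "wrist_torque": the same for the moment, N m; "finger_gap": finger opening in m.
Only numpy, scipy, OpenCV 4.12 (cv2) and the standard library are available. Lean on these libraries where they do the work, as an engineer would, in place of code of your own. Each camera call takes 0.05 s, during which the arm holds its last target. There are 200 camera calls.

## Task

With a fingertip, push the grey carrier board along the rails of the loading slide, towards the two index blocks, until you feel it drop fully into its locating notches and lie level there, then take your hand away. Only push the board: do not lift it, do not touch the steel test block that rides on it, which must stay standing on the board, and leave the things around the slide where they are.

Things in the scene. Friction and masses are not known exactly. Their poses are not given: they have to be found in the camera images.
- slide: Fixed loading slide: dark steel base 440 x 170 mm with steel rails along its x axis between two aluminium guide walls. Origin on the bench under the seated place; x is the way the board is to be pushed, z up. Base from x = -255 to +185 mm. Guide walls at y = +-58.5 to +-66.5 mm, 42 mm above the bench. An end bar 50 mm high closes x = +173 to +185 mm; the other end is open.
- rail_start (a point): Middle of the open end of the slide, level with the rail tops, 24 mm above the bench. Four level rails 20 mm wide run from here, centred at y = +-22 and +-44 mm of the slide. Each has one square notch 20 mm long, 6 mm deep: the outer rails at slide x = +55 mm, the inner at x = -55 mm.
- index_mid (a point): Point midway between the tops of the two dark index blocks (12 mm square, tops 40 mm above the bench), which stand against the outside of the guide walls at slide x = 0.
- seat (a point): Point fixed to the slide, 18 mm above the bench, level with the notch floors, where the board's origin lies when it is seated. Axes as the slide's.
- board: Loose grey plastic board, plate 160 (x, along the rails) x 112 x 18 mm, on four black feet 12 mm high, 14 mm square, at x = +55, y = +-44 and x = -55, y = +-22 mm. Origin under its centre, level with the feet's undersides; plate 12 to 30 mm above it; x points the way to push. Starts on the rail tops, 70 to 150 mm short of the seat. 0.36 to 0.6 kg.
- board_top (a point): Middle of the board's top, 30 mm above its origin, on the thin black line across it, which lies between the index blocks when seated. The board drops 6 mm as all four feet come over their notches (3 mm play fore and aft); the notch ends then stop it. Slides at about 3 to 9 N. Push slowly, about 25 mm/s, to give it time to drop; pushed fast it may ride past, to the end bar.
- board_rear (a point): Middle of the rear edge face of the board (the face to push): 80 mm behind its middle, half-way up the plate, 21 mm above the board's origin.
- block: Loose bright steel test block, a cylinder 36 mm across and 28 mm high that stands upright on the board, within 20 mm of its middle. Origin at the centre of its underside; z up. Not to be touched.
- anvil: Bystander: dark steel stepped anvil, foot 56 mm across, stem 26 mm across, 48 mm high, standing on the bench beside the slide. Origin under its centre.
- oil: Bystander: amber bottle with black cap, 42 mm across, 105 mm high, standing on the bench beside the slide. Origin under its centre.
- brush: Bystander: brush 150 mm long lying on the bench beside the slide along its own x axis.
Things that resemble listed ones, but are neither listed nor needed, are in the scene too. What is meant by the board is not blue, and is the smaller of those in its own colour.

How it is judged:
On the way, in this order (a step that is already met when the one before it is completed fails the run):
1. a fingertip pushes the board at least 20 mm along, still riding on the rails (distance of board from where it was at the start of the episode above 0.02 m and z of board in the frame of seat above 0.004 m and contact force between the fingers and board above 0.3 N), for 0.02 s.
2. the board has dropped into its notches (z of board in the frame of seat between -0.0025 and 0.0025 m and x of board in the frame of seat between -0.005 and 0.005 m and y of board in the frame of seat between -0.004 and 0.004 m and angle between the x axis of board and the x axis of slide, either way round below 0.04 rad and angle between board's own z axis and vertical below 0.025 rad), for 0.2 s.
At the end, for the whole second after the job is handed in: The board lies level in its notches, feet within 2.5 mm of the notch floors, within 5 mm of the seat along and 4 mm across, straight within 0.04 rad, at rest; the test block stands upright on it; bystanders within 20 mm of their starts (all of step 2 and z of block in the frame of board between 0.027 and 0.034 m and x of block in the frame of board between -0.075 and 0.075 m and y of block in the frame of board between -0.052 and 0.052 m and angle between block's own z axis and vertical below 0.1 rad and linear speed of each of board, block below 0.01 m/s and distance of each of anvil, oil, brush from where it was at the start of the episode below 0.02 m); the robot touches nothing.
It fails at once if the board is lifted off the rails (more than 6 mm above them) or tipped (z of board in the frame of seat above 0.012 m or angle between board's own z axis and vertical above 0.15 rad).
It fails at once if the robot touches the test block (contact force between the arm and block above 0.5 N).
It fails at once if the fingers touch the test block (contact force between the fingers and block above 0.5 N).
It fails at once if the test block tips over or leaves the board (angle between block's own z axis and vertical above 0.5 rad or z of block in the frame of board below 0.015 m or z of block in the frame of board above 0.045 m).
It fails at once if a bystander is disturbed (distance of any of anvil, oil, brush from where it was at the start of the episode above 0.02 m).
It also fails if it takes over 48 s, if anything falls off the work surface, if the arm or the gripper's body presses on something with over 40 N, if the wrist force passes 120 N, or if a joint passes its speed limit or range.

## Working session

There is one attempt and no reset: what is moved stays moved. The work goes in short steps, Python scripts to look and compute and a tool call to move; the robot and the scene stay as the last step left them, time stands still between calls to the robot, and variables do not carry over. Pictures are saved under pics/ and viewed, about 8 in all and at most 12, crops included, and the job is handed in when it is done.

Besides the shell and the picture viewer there is one more tool, called after "Emit:" as name([rows], argument=value, ...), one row to a line, values as JSON. arm_command: Moves the arm, as the interface text tells. Its arguments: {"type":"object","properties":{"motion":{"type":"array","items":{"type":"object","properties":{"dp":{"type":"array","items":{"type":"number"}},"rotation":{"type":"array","items":{"type":"number"}},"grip":{"type":"number"}}}}},"required":["motion"]}

```bash
mkdir -p pics
cat > h.py <<'E'
import numpy as np, cv2
from plant import robot
from scipy.spatial.transform import Rotation as R
def shot(n,f):
    s=robot.state(); p,d=robot.grab_frame(n); np.savez(f'pics/{f}.npz',p=p,d=d,pos=s['tool_pos'],rot=s['ee_rot']); cv2.imwrite(f'pics/{f}.png',p[:,:,::-1]); return p,d,s
def world(n,f,uv,z=None):
    "pixels -> world; by depth, or on plane z"
    a=np.load(f'pics/{f}.npz'); c=robot.calibration(n); K=np.array(c['K']); uv=np.array(uv,float).reshape(-1,2)
    r=cv2.undistortPoints(uv[:,None],K,np.array(c['distortion']))[:,0]; r=np.c_[r,np.ones(len(r))]
    if n=='wrist':
        T=np.eye(4); T[:3,:3]=R.from_euler('xyz',a['rot']).as_matrix(); T[:3,3]=a['pos']; T=T@np.array(c['mount'])
        A,o=T[:3,:3],T[:3,3]
    else:
        A=cv2.Rodrigues(np.array(c['rvec']))[0].T; o=-A@np.array(c['tvec']).ravel()
    w=r@A.T
    if z is None: k=np.array([a['d'][int(v+.5),int(u+.5)] for u,v in uv])
    else: k=(z-o[2])/w[:,2]
    return o+w*k[:,None]
E
python3 - <<'E'
from h import *
shot('scene','s0'); shot('side','d0'); print(robot.state())
E
```

```text
{'t': 0.1, 'joints': array([-1.50330558e+00,  3.81154343e-01,  1.29810056e+00, -1.82325634e-05,
        1.46362762e+00, -2.15327940e-01]), 'qvel': array([ 0.0002152 , -0.00187633, -0.00375912, -0.00024959, -0.00172212,
       -0.00106557]), 'effort': array([ 2.27561184e-03, -4.38655400e+01, -2.24913955e+01,  7.13569927e-02,
        3.42332362e-02, -7.24668052e-05]), 'tool_pos': array([ 0.1534473 , -0.52791732,  0.23821418]), 'ee_rot': array([-1.57053843e+00,  1.26395215e-03, -1.28797551e+00]), 'ft_force': array([0.19635824, 0.10881943, 1.32599779]), 'wrist_torque': array([-0.04510842,  0.03764925, -0.04816427]), 'finger_gap': 0.08812778147348928}
```

View pics/s0.png

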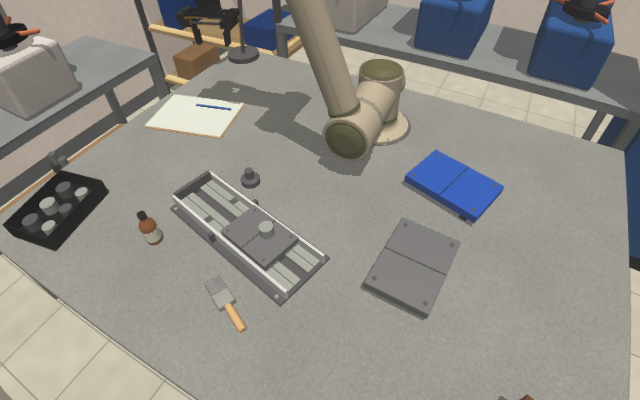

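View pics/d0.png

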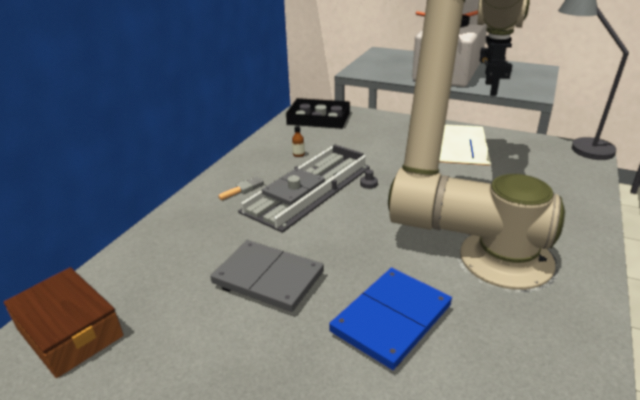

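The scene view shows the slide from its end bar at about (190,185) to its open end at about (303,278). The small grey board is on it at (260,236) with the block at (266,229). The anvil is at (250,178), the oil at (150,228) and the brush at (225,305). The side view agrees. I'll enlarge the scene view to get pixel positions.

Run:
```python
from h import *
p=cv2.imread('pics/s0.png')[160:310,160:340]
cv2.imwrite('pics/c0.png',cv2.resize(p,None,fx=4,fy=4,interpolation=cv2.INTER_CUBIC))
```

```text
(no output)
```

View pics/c0.png

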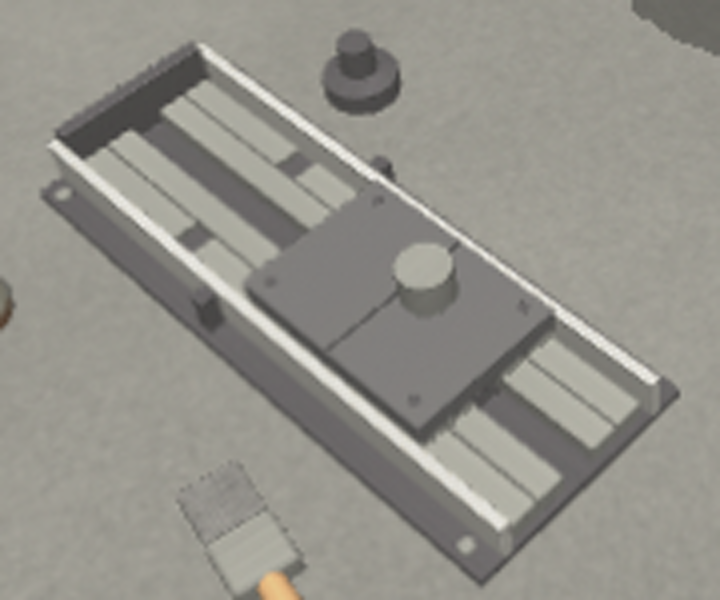

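The crop shows wall tops running (52,146)-(505,528) and (203,48)-(658,382), and index blocks at (207,292) and (382,160). The board corners are at (375,190), (553,315), (420,428) and (248,283), and the line runs (330,348)-(458,243).

Run:
```python
from h import *
f=lambda l:(np.array(l)+.5)/4-.5+160
np.set_printoptions(precision=4,suppress=True)
w=world('scene','s0',f([(52,146),(505,528),(203,48),(658,382)]),.042); print('walls',w)
ax=(w[0]-w[1])+(w[2]-w[3]); print('yaw',np.degrees(np.arctan2(ax[1],ax[0])),np.linalg.norm(w[0]-w[1]),np.linalg.norm(w[2]-w[3]),np.linalg.norm(w[0]-w[2]), 'closed mid',(w[0]+w[2])/2,'open mid',(w[1]+w[3])/2)
i=world('scene','s0',f([(207,292),(382,160)]),.04); print('index',i,i.mean(0),np.linalg.norm(i[0]-i[1]))
b=world('scene','s0',f([(375,190),(553,315),(420,428),(248,283)]),.054);print('board',b,b.mean(0),np.linalg.norm(b-np.roll(b,-1,0),axis=1))
c=f([(300,280),(400,380),(425,263)]);print('depth',world('scene','s0',c))
l=world('scene','s0',f([(330,348),(458,243)]),.054);print('line',l,l.mean(0))
print('bystanders',world('scene','s0',[(250,178),(150,238),(225,305)],0.02))
```

```text
walls [[ 0.6153 -0.3373  0.042 ]
 [ 0.7104  0.0893  0.042 ]
 [ 0.4898 -0.3085  0.042 ]
 [ 0.5872  0.1173  0.042 ]]
yaw -102.72462131581393 0.437052250448429 0.43678320661252446 0.128756221061027 closed mid [ 0.5526 -0.3229  0.042 ] open mid [0.6488 0.1033 0.042 ]
index [[ 0.6608 -0.1615  0.04  ]
 [ 0.5173 -0.13    0.04  ]] [ 0.5891 -0.1458  0.04  ] 0.1469762072324437
board [[ 0.5507 -0.1092  0.054 ]
 [ 0.5819  0.0434  0.054 ]
 [ 0.6853  0.0182  0.054 ]
 [ 0.6501 -0.1337  0.054 ]] [ 0.617  -0.0453  0.054 ] [0.1558 0.1065 0.1559 0.1024]
depth [[ 0.6341 -0.1053  0.0563]
 [ 0.6643 -0.0101  0.0547]
 [ 0.6024 -0.0308  0.0821]]
line [[ 0.6652 -0.0598  0.054 ]
 [ 0.5622 -0.0375  0.054 ]] [ 0.6137 -0.0486  0.054 ]
bystanders [[ 0.4403 -0.2068  0.02  ]
 [ 0.7413 -0.3052  0.02  ]
 [ 0.7936 -0.0186  0.02  ]]
```

```bash
cat >> h.py <<'E'
O=np.array([.5916,-.1449]); X=np.array([-.2203,-.9754]); Y=np.array([.9754,-.2203])
def rel(sx,sy,z,yaw=-12.72):
    "remaining move: rotation (tool axes), then shift in mm in the rotated and in the present tool axes"
    s=robot.state(); A=R.from_euler('xyz',s['ee_rot']); B=R.from_euler('xyz',[-np.pi/2,0,np.radians(yaw)])
    d=(np.r_[O+sx*X+sy*Y,z]-s['tool_pos'])*1000
    print('t',s['t'],'pos',s['tool_pos'],'rotvec',(A.inv()*B).as_rotvec(),'shift after turn',B.inv().apply(d),'now',A.inv().apply(d),'f',s['ft_force'])
E
python3 -c "
from h import *
np.set_printoptions(precision=4,suppress=True)
rel(-.225,0,.16);print(robot.calibration('wrist')['mount'])"
```

```text
t 0.1 pos [ 0.1534 -0.5279  0.2382] rotvec [-0.0009 -1.066  -0.001 ] shift after turn [343.0918  78.2142 695.0856] now [-442.3419   78.9375  636.4558] f [0.1964 0.1088 1.326 ]
[[ 1.      0.0006  0.0004  0.0006]
 [-0.0002 -0.2616  0.9652 -0.1451]
 [ 0.0007 -0.9652 -0.2616  0.0677]
 [ 0.      0.      0.      1.    ]]
```

Emit:
arm_command([
  {"dp": [0,0,0],"rotation": [0,-0.133,0],"grip": 0},
  {"dp": [0,0,0],"rotation": [0,-0.133,0],"grip": 0},
  {"dp": [0,0,0],"rotation": [0,-0.133,0],"grip": 0},
  {"dp": [0,0,0],"rotation": [0,-0.133,0],"grip": 0},
  {"dp": [0,0,0],"rotation": [0,-0.133,0],"grip": 0},
  {"dp": [0,0,0],"rotation": [0,-0.133,0],"grip": 0},
  {"dp": [0,0,0],"rotation": [0,-0.133,0],"grip": 0},
  {"dp": [0,0,0],"rotation": [0,-0.133,0],"grip": 0},
])

```text
t: 0.9
tool_pos: [0.1534, -0.5266, 0.2352]
ee_rot: [-1.563, 0.002, -0.183]
ft_force: [0.4, 0.1, 0.3]
finger_gap: 0.0265
```

Emit:
arm_command([
  {"dp": [17,0,35],"rotation": [0,0,0],"grip": 0},
  {"dp": [17,0,35],"rotation": [0,0,0],"grip": 0},
  {"dp": [17,0,35],"rotation": [0,0,0],"grip": 0},
  {"dp": [17,0,35],"rotation": [0,0,0],"grip": 0},
  {"dp": [17,0,35],"rotation": [0,0,0],"grip": 0},
  {"dp": [17,0,35],"rotation": [0,0,0],"grip": 0},
  {"dp": [17,0,35],"rotation": [0,0,0],"grip": 0},
  {"dp": [17,0,35],"rotation": [0,0,0],"grip": 0},
  {"dp": [17,0,35],"rotation": [0,0,0],"grip": 0},
  {"dp": [17,0,35],"rotation": [0,0,0],"grip": 0},
])

```text
t: 1.9
tool_pos: [0.3878, -0.2027, 0.235]
ee_rot: [-1.557, 0.005, -0.186]
ft_force: [0.6, -0.6, -0.2]
finger_gap: 0.0006
```

```bash
python3 -c "
from h import *
np.set_printoptions(precision=4,suppress=True)
rel(-.225,0,.16)"
```

```text
t 1.9 pos [ 0.3878 -0.2027  0.235 ] rotvec [-0.0133  0.0358 -0.0055] shift after turn [186.0538  74.9862 326.2791] now [198.0053  78.2288 318.3883] f [ 0.6109 -0.5817 -0.193 ]
```

Emit:
arm_command([
  {"dp": [19,7,32],"rotation": [-0.013,0.036,-0.005],"grip": 0},
  {"dp": [19,7,33],"rotation": [0,0,0],"grip": 0},
  {"dp": [19,7,33],"rotation": [0,0,0],"grip": 0},
  {"dp": [19,7,33],"rotation": [0,0,0],"grip": 0},
  {"dp": [19,7,33],"rotation": [0,0,0],"grip": 0},
  {"dp": [19,7,33],"rotation": [0,0,0],"grip": 0},
  {"dp": [19,7,33],"rotation": [0,0,0],"grip": 0},
  {"dp": [19,7,33],"rotation": [0,0,0],"grip": 0},
  {"dp": [19,7,33],"rotation": [0,0,0],"grip": 0},
  {"dp": [15,7,30],"rotation": [0,0,0],"grip": 0},
])

```text
t: 2.9
tool_pos: [0.6482, 0.0903, 0.1605]
ee_rot: [-1.572, 0.003, -0.222]
ft_force: [-0.5, -1.1, 0.1]
finger_gap: 0.0003
```

```bash
python3 -c "
from h import *
np.set_printoptions(precision=4,suppress=True)
rel(-.225,0,.16); shot('wrist','w1')"
```

```text
t 2.9 pos [0.6482 0.0903 0.1605] rotvec [ 0.0015 -0.0001 -0.0033] shift after turn [ -3.4066   0.4628 -16.8579] now [ -3.4026   0.4984 -16.8577] f [-0.4746 -1.1192  0.0547]
```

View pics/w1.png

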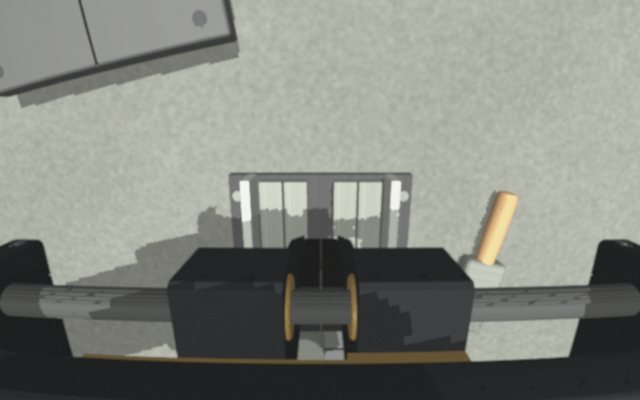

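The wrist view shows the slide's open end, with base corners at (231,175) and (411,175) and wall ends at about (245,182) and (397,182). The closed fingers sit centred on it at u≈321, square to the slide.

```bash
python3 -c "
from h import *
np.set_printoptions(precision=4,suppress=True)
w=world('wrist','w1',[(245,181),(397,181)],.042); print(w); d=w[:,:2]-O; print('slide x',d@X,'y',d@Y)
rel(-.222,0,.036)"
```

```text
[[0.5912 0.1153 0.042 ]
 [0.7125 0.0881 0.042 ]]
slide x [-0.2537 -0.2539] y [-0.0577  0.0666]
t 2.95 pos [0.6495 0.0939 0.1585] rotvec [ 0.0001  0.0024 -0.0047] shift after turn [ -3.8669 122.5445 -23.6609] now [ -3.3524 122.5632 -23.6427] f [-3.7974  1.007  -2.8283]
```

Emit:
arm_command([
  {"dp": [0,20,0],"rotation": [0,0,0],"grip": 0},
  {"dp": [0,20,0],"rotation": [0,0,0],"grip": 0},
  {"dp": [0,20,0],"rotation": [0,0,0],"grip": 0},
  {"dp": [0,20,0],"rotation": [0,0,0],"grip": 0},
  {"dp": [0,15,0],"rotation": [0,0,0],"grip": 0},
  {"dp": [0,10,0],"rotation": [0,0,0],"grip": 0},
  {"dp": [0,0,0],"rotation": [0,0,0],"grip": 0},
])

```text
t: 3.65
tool_pos: [0.6484, 0.0968, 0.0456]
ee_rot: [-1.572, 0.01, -0.215]
ft_force: [-0.5, -0.6, 0.2]
finger_gap: 0.0002
```

```bash
python3 -c "
from h import *
np.set_printoptions(precision=4,suppress=True)
rel(-.195,.003,.036)"
```

```text
t 3.65 pos [0.6484 0.0968 0.0456] rotvec [ 0.0011  0.0066 -0.0101] shift after turn [  0.8307   9.6333 -53.2411] now [  0.5751   9.6831 -53.2354] f [-0.4525 -0.621   0.1834]
```

Emit:
arm_command([
  {"dp": [0.5,4,-10],"rotation": [0,0.006,-0.01],"grip": 0},
  {"dp": [0,4,-10],"rotation": [0,0,0],"grip": 0},
  {"dp": [0,1,-10],"rotation": [0,0,0],"grip": 0},
  {"dp": [0,0,-8],"rotation": [0,0,0],"grip": 0},
  {"dp": [0,0,0],"rotation": [0,0,0],"grip": 0},
])

```text
t: 4.15
tool_pos: [0.6408, 0.0553, 0.0383]
ee_rot: [-1.572, -0.004, -0.223]
ft_force: [-0.2, -0.3, -0.2]
finger_gap: 0.0004
```

```bash
python3 -c "
from h import *
np.set_printoptions(precision=4,suppress=True)
rel(-.195,.003,.036); shot('scene','s2');shot('wrist','w2')
a=cv2.imread('pics/s2.png')[160:310,180:340];b=cv2.imread('pics/w2.png')
a=cv2.resize(a,(400,375),interpolation=cv2.INTER_CUBIC);b=cv2.resize(b,(400,250))[:,:]
cv2.imwrite('pics/m2.png',np.hstack([a,np.vstack([b,np.zeros((125,400,3),np.uint8)])]))"
```

```text
t 4.15 pos [0.6408 0.0553 0.0383] rotvec [ 0.0008 -0.0007  0.0044] shift after turn [ -0.8638   2.3352 -11.1371] now [ -0.8662   2.3408 -11.1357] f [-0.1816 -0.2504 -0.2325]
```

View pics/m2.png

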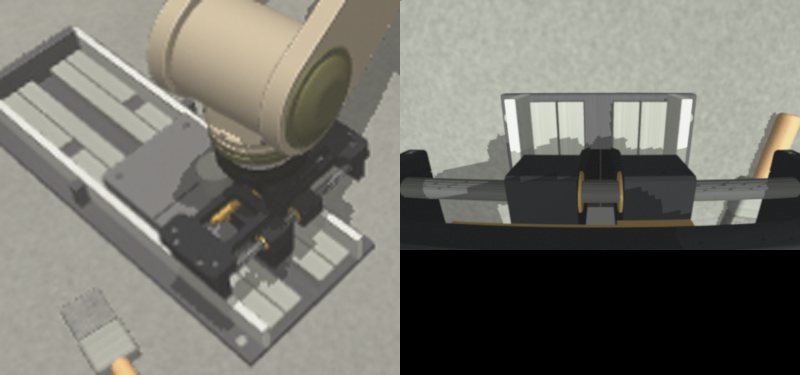

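The fingertip is in the channel behind the board's rear edge: left panel around (275,250), board at (150,170). Nothing is touching and the fingertip is about 18 mm short of contact. I'll close the gap, then push slowly.

Emit:
arm_command([
  {"dp": [0,0.5,-3],"rotation": [0,0,0],"grip": 0},
  {"dp": [0,0.5,-3],"rotation": [0,0,0],"grip": 0},
  {"dp": [0,0.5,-2.5],"rotation": [0,0,0],"grip": 0},
  {"dp": [0,0,-2.5],"rotation": [0,0,0],"grip": 0},
  {"dp": [0,0,-2.5],"rotation": [0,0,0],"grip": 0},
  {"dp": [0,0,-2.5],"rotation": [0,0,0],"grip": 0},
])

```text
t: 4.85
tool_pos: [0.6374, 0.0407, 0.0369]
ee_rot: [-1.571, -0.005, -0.22]
ft_force: [0.0, -0.5, 0.5]
finger_gap: 0.0006
```

Emit:
arm_command([
  {"dp": [0,0,-2.5],"rotation": [0,0,0],"grip": 0},
  {"dp": [0,0,-2.5],"rotation": [0,0,0],"grip": 0},
  {"dp": [0,0,-2.5],"rotation": [0,0,0],"grip": 0},
  {"dp": [0,0,-2.5],"rotation": [0,0,0],"grip": 0},
  {"dp": [0,0,-2.5],"rotation": [0,0,0],"grip": 0},
  {"dp": [0,0,-2.5],"rotation": [0,0,0],"grip": 0},
])

```text
t: 5.45
tool_pos: [0.6341, 0.027, 0.037]
ee_rot: [-1.568, -0.005, -0.22]
ft_force: [0.6, 4.2, -0.9]
finger_gap: 0.0003
```

```bash
python3 -c "
from h import *
np.set_printoptions(precision=4,suppress=True)
rel(-.089,.003,.036)"
```

```text
t 5.45 pos [0.6341 0.027  0.037 ] rotvec [-0.0032  0.0023  0.0055] shift after turn [ -0.6113   0.9986 -88.0874] now [ -0.8208   0.7132 -88.0885] f [ 0.6039  4.1703 -0.9241]
```

Contact shows about 4 N. I'll keep pushing at 25 mm/s.

Emit:
arm_command([
  {"dp": [0,0,-2.5],"rotation": [0,0,0],"grip": 0},
  {"dp": [0,0,-2.5],"rotation": [0,0,0],"grip": 0},
  {"dp": [0,0,-2.5],"rotation": [0,0,0],"grip": 0},
  {"dp": [0,0,-2.5],"rotation": [0,0,0],"grip": 0},
  {"dp": [0,0,-2.5],"rotation": [0,0,0],"grip": 0},
  {"dp": [0,0,-2.5],"rotation": [0,0,0],"grip": 0},
  {"dp": [0,0,-2.5],"rotation": [0,0,0],"grip": 0},
  {"dp": [0,0,-2.5],"rotation": [0,0,0],"grip": 0},
  {"dp": [0,0,-2.5],"rotation": [0,0,0],"grip": 0},
  {"dp": [0,0,-2.5],"rotation": [0,0,0],"grip": 0},
])

```text
t: 6.45
tool_pos: [0.6281, 0.0005, 0.037]
ee_rot: [-1.567, -0.005, -0.22]
ft_force: [0.8, 4.6, -0.2]
finger_gap: 0.0003
```

Emit:
arm_command([
  {"dp": [0,0,-2.5],"rotation": [0,0,0],"grip": 0},
  {"dp": [0,0,-2.5],"rotation": [0,0,0],"grip": 0},
  {"dp": [0,0,-2.5],"rotation": [0,0,0],"grip": 0},
  {"dp": [0,0,-2.5],"rotation": [0,0,0],"grip": 0},
  {"dp": [0,0,-2.5],"rotation": [0,0,0],"grip": 0},
  {"dp": [0,0,-2.5],"rotation": [0,0,0],"grip": 0},
  {"dp": [0,0,-2.5],"rotation": [0,0,0],"grip": 0},
  {"dp": [0,0,-2.5],"rotation": [0,0,0],"grip": 0},
  {"dp": [0,0,-2.5],"rotation": [0,0,0],"grip": 0},
  {"dp": [0,0,-2.5],"rotation": [0,0,0],"grip": 0},
])

```text
t: 7.45
tool_pos: [0.6222, -0.026, 0.037]
ee_rot: [-1.567, -0.005, -0.22]
ft_force: [0.7, 4.7, 0.7]
finger_gap: 0.0003
```

```bash
python3 -c "
from h import *
np.set_printoptions(precision=4,suppress=True)
rel(-.089,.003,.036);shot('scene','s3');shot('side','d3')
a=cv2.imread('pics/s3.png')[160:310,160:340];b=cv2.imread('pics/d3.png')[130:240,230:390]
cv2.imwrite('pics/m3.png',np.hstack([cv2.resize(a,(400,333),interpolation=cv2.INTER_CUBIC),cv2.resize(b,(400,333),interpolation=cv2.INTER_CUBIC)]))"
```

```text
t 7.45 pos [ 0.6222 -0.026   0.037 ] rotvec [-0.0035  0.0023  0.0054] shift after turn [ -0.6325   0.9876 -33.7153] now [ -0.7153   0.8649 -33.717 ] f [0.6669 4.7361 0.7189]
```

View pics/m3.png

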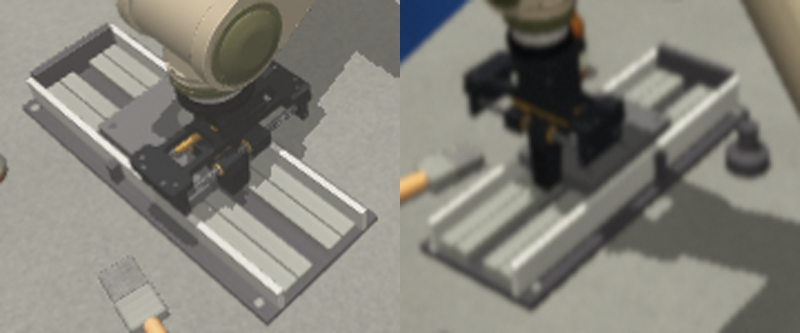

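The fingertip is behind the board and both are moving, with about 33 mm left. I'll slow down.

Emit:
arm_command([
  {"dp": [0,0,-2],"rotation": [0,0,0],"grip": 0},
  {"dp": [0,0,-2],"rotation": [0,0,0],"grip": 0},
  {"dp": [0,0,-2],"rotation": [0,0,0],"grip": 0},
  {"dp": [0,0,-2],"rotation": [0,0,0],"grip": 0},
  {"dp": [0,0,-2],"rotation": [0,0,0],"grip": 0},
  {"dp": [0,0,-2],"rotation": [0,0,0],"grip": 0},
  {"dp": [0,0,-2],"rotation": [0,0,0],"grip": 0},
  {"dp": [0,0,-2],"rotation": [0,0,0],"grip": 0},
  {"dp": [0,0,-2],"rotation": [0,0,0],"grip": 0},
  {"dp": [0,0,-2],"rotation": [0,0,0],"grip": 0},
])

```text
t: 8.55
tool_pos: [0.6174, -0.047, 0.037]
ee_rot: [-1.567, -0.005, -0.22]
ft_force: [-0.0, 4.3, 1.2]
finger_gap: 0.0002
```

Emit:
arm_command([
  {"dp": [0,0,-1.8],"rotation": [0,0,0],"grip": 0},
  {"dp": [0,0,-1.8],"rotation": [0,0,0],"grip": 0},
  {"dp": [0,0,-1.8],"rotation": [0,0,0],"grip": 0},
])

```text
t: 8.85
tool_pos: [0.6161, -0.0528, 0.037]
ee_rot: [-1.567, -0.005, -0.22]
ft_force: [1.4, 4.7, 0.4]
finger_gap: 0.0003
```

Emit:
arm_command([
  {"dp": [0,0,-1.8],"rotation": [0,0,0],"grip": 0},
  {"dp": [0,0,-1.8],"rotation": [0,0,0],"grip": 0},
])

```text
t: 9.05
tool_pos: [0.6152, -0.0568, 0.0369]
ee_rot: [-1.568, -0.005, -0.22]
ft_force: [0.7, 4.2, -0.0]
finger_gap: 0.0005
```

Emit:
arm_command([
  {"dp": [0,0,-1.8],"rotation": [0,0,0],"grip": 0},
  {"dp": [0,0,-1.8],"rotation": [0,0,0],"grip": 0},
])

```text
t: 9.25
tool_pos: [0.6143, -0.0605, 0.0369]
ee_rot: [-1.567, -0.005, -0.22]
ft_force: [1.2, 4.2, 0.8]
finger_gap: 0.0004
```

Emit:
arm_command([
  {"dp": [0,0,-1.8],"rotation": [0,0,0],"grip": 0},
  {"dp": [0,0,-1.8],"rotation": [0,0,0],"grip": 0},
])

```text
t: 9.45
tool_pos: [0.6142, -0.0612, 0.0369]
ee_rot: [-1.561, -0.006, -0.22]
ft_force: [4.4, 16.5, 0.5]
finger_gap: 0.0007
```

The force jumped to about 17 N and motion stopped within 2 mm of the predicted spot. I'll back off and look.

Emit:
arm_command([
  {"dp": [0,0,3],"rotation": [0,0,0],"grip": 0},
  {"dp": [0,0,10],"rotation": [0,0,0],"grip": 0},
  {"dp": [0,0,20],"rotation": [0,0,0],"grip": 0},
  {"dp": [0,0,20],"rotation": [0,0,0],"grip": 0},
  {"dp": [0,0,10],"rotation": [0,0,0],"grip": 0},
  {"dp": [0,-30,20],"rotation": [0,0,0],"grip": 0},
  {"dp": [0,-40,30],"rotation": [0,0,0],"grip": 0},
  {"dp": [0,-40,30],"rotation": [0,0,0],"grip": 0},
  {"dp": [0,-40,30],"rotation": [0,0,0],"grip": 0},
  {"dp": [0,0,0],"rotation": [0,0,0],"grip": 0},
])

```text
t: 10.45
tool_pos: [0.6519, 0.1096, 0.1914]
ee_rot: [-1.569, -0.003, -0.224]
ft_force: [1.3, -0.5, -0.1]
finger_gap: 0.0007
```

Emit:
arm_command([
  {"dp": [-30,-30,20],"rotation": [0,0,0],"grip": 0},
  {"dp": [-30,-30,20],"rotation": [0,0,0],"grip": 0},
  {"dp": [-30,0,20],"rotation": [0,0,0],"grip": 0},
  {"dp": [-30,0,20],"rotation": [0,0,0],"grip": 0},
  {"dp": [0,0,0],"rotation": [0,0,0],"grip": 0},
])

```text
t: 10.95
tool_pos: [0.55, 0.2137, 0.2493]
ee_rot: [-1.573, -0.002, -0.227]
ft_force: [-0.3, -0.2, 1.1]
finger_gap: 0.0005
```

```bash
python3 -c "
from h import *
np.set_printoptions(precision=4,suppress=True)
rel(-.089,.003,.036);shot('scene','s4');shot('side','d4')
a=cv2.imread('pics/s4.png')[160:310,160:340]
cv2.imwrite('pics/m4.png',cv2.resize(a,None,fx=4,fy=4,interpolation=cv2.INTER_CUBIC))"
```

```text
t 10.95 pos [0.55   0.2137 0.2493] rotvec [ 0.0021 -0.005   0.0016] shift after turn [ 122.5459  213.3116 -251.6298] now [ 123.4664  214.0411 -250.558 ] f [-0.2572 -0.1541  1.1152]
```

View pics/m4.png

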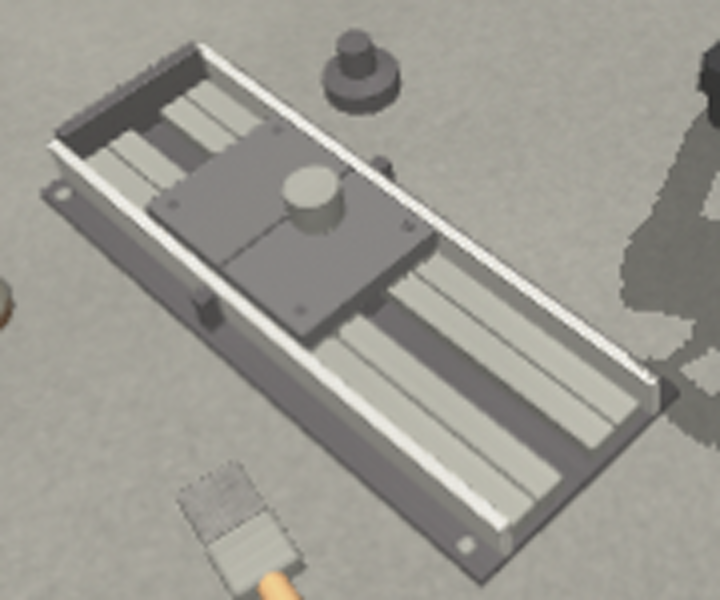

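The crop shows the board between the index blocks at (207,292) and (382,160), with its line running about (222,264)-(352,170). The block stands at (313,195) and the bystanders haven't moved. Next I'll check the height, tilt and position against the starting picture.

Run:
```python
from h import *
np.set_printoptions(precision=4,suppress=True)
f=lambda l:(np.array(l)+.5)/4-.5+160
def plane(n,fn,poly):
    m=np.zeros((400,640),np.uint8); cv2.fillPoly(m,[np.round(poly).astype(int)],1); v,u=np.nonzero(m)
    w=world(n,fn,np.c_[u,v]); c=w[:,:2].mean(0); k=np.linalg.lstsq(np.c_[w[:,:2]-c,np.ones(len(w))],w[:,2],rcond=None)[0]
    print(fn,len(w),'height',k[2],'median',np.median(w[:,2]),'slope along/across',k[:2]@X,k[:2]@Y)
plane('scene','s0',f([(258,285),(330,335),(395,280),(375,200)]))
plane('scene','s0',f([(345,350),(450,300),(535,317),(420,415)]))
plane('scene','s4',f([(165,212),(222,252),(280,205),(270,135)]))
plane('scene','s4',f([(240,268),(335,235),(415,240),(305,325)]))
for h in (.048,.054):
    l=world('scene','s4',f([(222,264),(352,170)]),h)[:,:2]-O; b=world('scene','s4',f([(270,122),(437,238),(305,338),(150,208)]),h)[:,:2]-O
    print(h,'line x,y',l@X,l@Y,'corners x',b@X,b@Y)
i=world('scene','s4',f([(207,292),(382,160)]),.04)[:,:2]-O; print('index x,y',i@X,i@Y)
d=np.abs(cv2.imread('pics/s4.png').astype(int)-cv2.imread('pics/s0.png')).max(2)>40
print('bystander diff px',d[165:195,235:265].sum(),d[205:250,130:165].sum(),d[270:335,200:250].sum())
```

```text
s0 596 height 0.054747161917625305 median 0.054762220371991854 slope along/across 0.0024858377096844096 -0.0007303980120448135
s0 678 height 0.05785552790658945 median 0.05467341079438309 slope along/across -1.0023404533633449 0.5177612488271879
s4 459 height 0.050296932603105374 median 0.04885333488065691 slope along/across -0.8364451239837045 0.05665804446903245
s4 514 height 0.04872381904134081 median 0.04872256698881161 slope along/across -0.0029651823750122025 0.002274230861169706
0.048 line x,y [0.0053 0.0037] [ 0.0539 -0.0525] corners x [ 0.08   -0.0813 -0.0782  0.0785] [-0.0449 -0.0495  0.056   0.0562]
0.054 line x,y [ 0.0004 -0.0012] [ 0.056  -0.0495] corners x [ 0.0745 -0.0855 -0.0824  0.073 ] [-0.042  -0.0465  0.0581  0.0583]
index x,y [0.001  0.0018] [ 0.0712 -0.0758]
bystander diff px 0 0 0
```

The board top dropped 5.9 mm (54.7 to 48.8 mm). Both halves are at the same height and the line is within a few mm of the index blocks, so the board is seated. Handing in.

```bash
python3 -c "
from plant import robot
print(robot.close_job(), robot.state()['t'])"
```

```text
the job is handed in; nothing more can be done
the job is handed in; nothing more can be done
```

I pushed the grey board about 100 mm along the rails with the closed fingertips. It moved at 18–27 mm/s with about 4–5 N, until it stopped hard at about 17 N. I then backed off, lifted clear and handed the job in at about 11 s. No verdict was reported.

**Height and level:** The board's top went from 54.7 mm to 48.8 mm, a drop of 5.9 mm. The front and rear halves agree within 0.15 mm. A plane fit on the rear half gives a tilt of about 0.004 rad.

**Position:** The board's black line measured 2–3 mm past the index blocks. That is within the 3 mm play in the notches and the 2 mm calibration error.

**Surroundings:** The test block stands on the board, and the anvil, oil and brush pictures match the start.

**Disagreements:**
- The scene and wrist cameras differed by 3–5 mm on where the middle of the slide is, side to side. I pushed along a line between the two, and the walls guided the board.
- Two plane fits, one before and one after the push, gave meaningless slopes because their outlines took in pixels off the board's top. I used median heights there instead.

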